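# Build the filter cascade for a particle count

### The arm

A 6-joint arm with a two-finger parallel gripper is mounted at the origin on the work surface. World frame = base frame: x ahead of the robot, y to its left, z up, the work surface at z = 0. Lengths are in m, angles in rad, forces in N, time in s.
With the tool pointing down it reaches from about 0.3 to 0.75 m from the base axis. Payload 8.5 kg.
Tool frame: the origin (TCP) lies midway between the tips of the shut fingers; the grasp point (between the pads) lies 19 mm behind it; z points along the fingers, y is the line along which they close (so a half turn about z gives the same grasp; the last joint's range is limited). The gripper opens to 88 mm and grips with 3 to 60 N. Pads are 18 mm wide; open, the fingers measure 123 mm over their backs; the gripper's body (75 mm by 187 mm) begins 45 mm behind the grasp point.
Start: joints at [-1.563, 0.381, 1.297, -0, 1.464, -0.215], TCP at [0.122, -0.536, 0.239] pointing down, gripper open.
Joint ranges: [-3.11, 3.11], [-0.89, 2.33], [0.22, 2.48], [-1.42, 4.56], [0.17, 2.85], [-2.88, 2.88]. Speed limits (rad/s): [2.39, 2.39, 3.14, 3.14, 3.14, 3.14].

### API

Orientations are given as a unit quaternion [x, y, z, w].
In Python, from bench import arm, eyes, readout, ticket gives the robot as it stands (arm), with the cameras (eyes), the readings (readout) and the job (ticket).
- The arm moves only by the tool advance, called in YAML: its name, and indented under it one key for each argument. Schema: {"type":"object","properties":{"offsets":{"type":"array","items":{"type":"array","prefixItems":[{"type":"array","items":{"type":"number"},"minItems":3,"maxItems":3},{"type":"number"}],"minItems":2,"maxItems":2},"minItems":1,"maxItems":8},"jaw":{"type":"number"},"only":{"type":"string"},"quiet":{"type":"boolean"},"lines":{"type":"string"}},"required":["offsets"],"additionalProperties":false}. offsets is a list of rows, 1 to 8 of them, each written [[dx, dy, dz], turn]: dx, dy, dz in m, then a turn about the tool's z in rad; each row shifts and turns the commanded pose from where the row before left it, along the tool's axes as they then stand; what a row does not reach is not made up. A row lasts 1/8 s, in which the tool goes at most 0.0625 m and 0.188 rad, less where a joint would pass 70% of its speed; a pose out of reach is approached as far as the arm can. jaw is the opening from 0.0 (shut) to 1.0 (fully open), set as the call begins (left out keeps the last). The fingers move at their own pace and stop on an object; the grip force is fixed at half the most. Time passes only in rows, so rows that do not move let the fingers close. The tool returns the time, the measured TCP pose, the force, the opening and the grip force at its end. only (a regular expression) keeps the lines of the reply that match it, lines (a string "A,B") keeps lines A to B, and quiet returns only ok. Input that does not fit is refused with a message, and nothing moves.
- readout.get_state(): the state, without advancing time (a new reading comes with each control period).
- eyes.snapshot(name): name is "scene" or "top" or "wrist"; returns a dict with "color" (400x640x3 uint8, blue, green, red), "vfov" (degrees; the focal length in pixels is half the picture's height over the tangent of half this angle, whatever the lens; pixels are square), "cx", "cy" (the principal point, pixels), "xyz" and "attitude" of the camera in the world; the wrist camera has in their place "tool_from_camera" (4x4, takes a point from camera to tool coordinates, whose origin is the TCP and whose axes are the flange's). Camera axes: x right, y down, z forward; pixel columns grow to the right and rows downward; lengths in m; the calibration is good to about 2 mm. A picture is of the moment at which its call begins: read the wrist's pose just before it. There is no depth.
- ticket.close_job(): hands the job in; it is judged then, once.
The state is a dict: "time": time; "joints": joint angles; "joint_vel": joint speeds; "effort": joint torques, N m; "tcp_pos": TCP position; "tcp_rot": TCP orientation; "wrist_force": force on the tool from outside, world axes, zero at the start; "torque": the same for the moment, N m; "grip_width": opening from 0.0 (shut) to 1.0 (fully open); "gripper_force": force on a finger pad.
Only numpy, scipy, OpenCV 4.12 (cv2) and the standard library are available. Lean on these libraries where they do the work, as an engineer would, in place of code of your own. Each camera call takes 0.05 s, during which the arm holds its last target. There are 200 camera calls.

### The job

Build up the filter cascade on the steel filtration base from the bottom, one piece at a time: first the blue-rimmed fine filter stage, on it the yellow-rimmed medium one, then the red-rimmed coarse one, then the steel funnel, and last the lid to keep the dust out. Set each piece down level and fully home in the one below before you fetch the next, never dropping it, and let go of the finished stack. Leave the green-rimmed spare stage, the solvent bottle and the membrane case where they are.

Things in the scene. Friction and masses are not known exactly. Their poses are not given: they have to be found in the camera images.
- filter_base: Filtration base, fixed to the bench left or right of the mat: steel foot of radius 52 mm, column, and a head of radius 30 mm with an open rim (inner radius 26 mm, 9 mm deep, perforated floor) 60 mm above the bench. Stopcock and outlet low on its +x side, 80 mm out, 40 mm high. Origin: centre of the foot's underside, z up along the head's axis.
- stage_blue: Fine filter stage: steel puck, blue rim ring, plain white mesh. 34 mm tall: tapered foot, radius 22 widening to 24.5 mm 8 mm up; body radius 30 mm from there up; rim inner radius 26 mm, 9 mm deep. Loose, 0.18 kg, first on the 3 mm mat. Grip across the body. Origin: centre of its underside, z up. Fully home, the foot is in the rim below, origin 52 mm above the base's.
- stage_yellow: Medium filter stage: steel puck, yellow rim ring, grey mesh, close dark grid. 34 mm tall: tapered foot, radius 22 widening to 24.5 mm 8 mm up; body radius 30 mm from there up; rim inner radius 26 mm, 9 mm deep. Loose, 0.18 kg, first on the 3 mm mat. Grip across the body. Origin: centre of its underside, z up. Fully home, the foot is in the rim below, origin 26 mm above that of the stage below.
- stage_red: Coarse filter stage: steel puck, red rim ring, dark mesh, wide bright grid. 34 mm tall: tapered foot, radius 22 widening to 24.5 mm 8 mm up; body radius 30 mm from there up; rim inner radius 26 mm, 9 mm deep. Loose, 0.18 kg, first on the 3 mm mat. Grip across the body. Origin: centre of its underside, z up. Fully home, the foot is in the rim below, origin 26 mm above that of the stage below.
- funnel: Funnel: plain steel straight-sided cup, open at top and bottom, 68 mm tall. The same tapered foot as the stages (8 mm high), then outer radius 30 mm, inner 26 mm to the top. Loose, 0.22 kg, on the mat at the start. Grip it across the outside, near the top. Origin: centre of its underside, z up; fully home, 26 mm above the red stage's.
- lid: Lid: white disc with a black knob. The same tapered foot (8 mm high), a disc of radius 31 mm from 8 to 12 mm up, and an upright round knob of radius 11 mm from 12 to 36 mm up, the grip. Loose, 0.08 kg, on the mat at the start. Origin: centre of its underside, z up; fully home, 60 mm above the funnel's.
- stage_green: Spare filter stage with a green rim ring, same shape and size as the other stages (radius 30 mm, 34 mm tall), on the mat among them; not wanted today. Origin: centre of its underside.
- solvent_bottle: Closed white plastic bottle with a blue cap, radius 33 mm, 150 mm tall, on the bench on the other side of the mat from the filtration base. Bystander. Origin: centre of its underside.
- membrane_case: Flat round white membrane case, radius 32 mm, 12 mm tall, on the bench beyond the mat. Bystander. Origin: centre of its underside.

How it is judged:
By the outcome, as a careful person would: the job done as asked, in the order asked, and still so for the second after the job is handed in, with the robot touching nothing.
It also fails if it takes over 125 s, if anything falls off the work surface, if the arm or the gripper's body presses on something with over 40 N, if the wrist force passes 120 N, or if a joint passes its speed limit or range.

## Working session

There is one attempt and no reset: what is moved stays moved. The work goes in short steps, Python scripts to look and compute and a tool call to move; the robot and the scene stay as the last step left them, time stands still between calls to the robot, and variables do not carry over. Pictures are saved under pics/ and viewed, at most 14 in all, crops included, and the job is handed in when it is done.

```bash
ls; mkdir -p pics; python3 - <<'E'
from bench import arm, eyes, readout, ticket
import cv2,json,numpy as np
for n in("scene","top"):
    s=eyes.snapshot(n); cv2.imwrite(f"pics/{n}0.png",s["color"]); print(n,{k:v for k,v in s.items() if k!="color"})
st=readout.get_state();print(st)
s=eyes.snapshot("wrist"); cv2.imwrite("pics/wrist0.png",s["color"]); print({k:v for k,v in s.items() if k!="color"})
E
```

```text
bench.py
pics
scene {'vfov': 45.47564317386454, 'cx': 329.9960030857182, 'cy': 196.5770401479845, 'xyz': array([0.9003465 , 0.51286996, 0.90393436]), 'attitude': array([ 0.24249206,  0.92824865, -0.27443058, -0.06511446])}
top {'vfov': 51.21000247643041, 'cx': 313.87307848885627, 'cy': 199.69171149444892, 'xyz': array([0.45848264, 0.00581821, 1.02772797]), 'attitude': array([-0.69557847,  0.71464122, -0.04449826,  0.05897813])}
{'time': 0.1, 'joints': array([-1.56327323e+00,  3.81136655e-01,  1.29815343e+00, -9.09466934e-06,
        1.46358753e+00, -2.15305466e-01]), 'joint_vel': array([ 0.00046519, -0.00078156, -0.00233305,  0.00050418, -0.00206868,
        0.00091595]), 'effort': array([ 3.64323307e-03, -4.38650358e+01, -2.24908054e+01,  7.15035922e-02,
        3.42379301e-02, -6.40567919e-05]), 'tcp_pos': array([ 0.12153466, -0.53615219,  0.23820583]), 'tcp_rot': array([ 9.93799587e-01,  1.11184387e-01,  6.21319487e-05, -6.39489343e-04]), 'wrist_force': array([-0.5865291 , -0.40245597, -0.20878676]), 'torque': array([-0.01179703,  0.01494563, -0.0143625 ]), 'gripper_force': 0.0, 'grip_width': 1.0006634567638595}
{'vfov': 64.67087996346879, 'cx': 320.86547815576444, 'cy': 199.93792440124324, 'tool_from_camera': array([[ 5.73200886e-04, -9.59327940e-01, -2.82293420e-01,
         7.18432614e-02],
       [ 9.99999808e-01,  4.83099961e-04,  3.88778051e-04,
         7.10395112e-05],
       [-2.36589706e-04, -2.82293588e-01,  9.59328033e-01,
        -1.46584208e-01],
       [ 0.00000000e+00,  0.00000000e+00,  0.00000000e+00,
         1.00000000e+00]])}
```

View pics/top0.png

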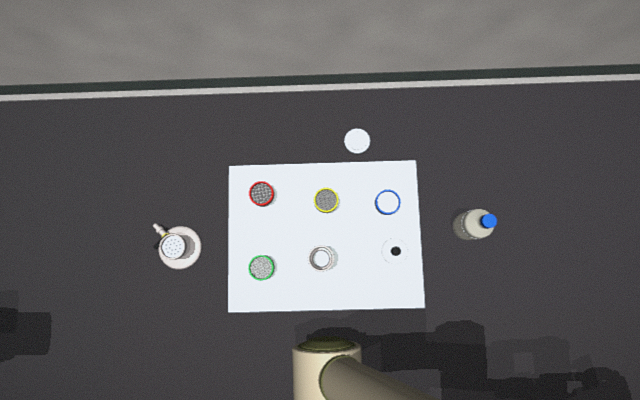

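View pics/scene0.png

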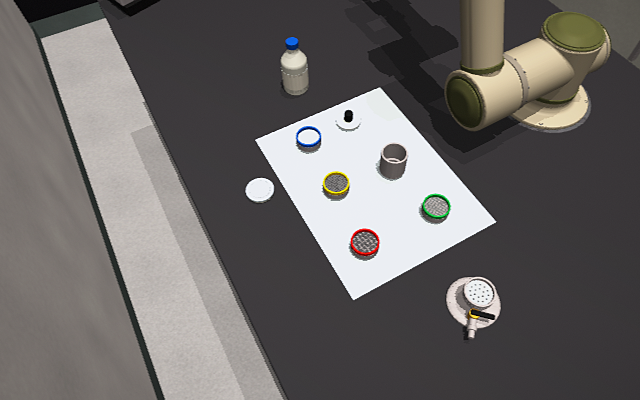

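```bash
cat > h.py <<'E'
import cv2,numpy as np
from scipy.spatial.transform import Rotation as R
HUE={"blue":(105,130),"yellow":(22,35),"green":(50,80),"red":(170,190)}
def mask(img,col,smin=110):
    h=cv2.cvtColor(img,cv2.COLOR_BGR2HSV).astype(int); H=h[...,0]; a,b=HUE[col]
    if col=="red": H=np.where(H<90,H+180,H)
    if col=="red": b=188
    return (((H>=a)&(H<=b)&(h[...,1]>smin)&(h[...,2]>50))*255).astype(np.uint8)
def blob(m,near=None,rad=60,amin=15):
    """outer contour nearest/biggest -> ellipse ((cx,cy),(w,h),ang)"""
    cs=[c for c in cv2.findContours(m,cv2.RETR_EXTERNAL,cv2.CHAIN_APPROX_NONE)[0] if len(c)>=8 and cv2.contourArea(c)>amin]
    es=[(cv2.contourArea(c),cv2.fitEllipse(c)) for c in cs]
    if near is not None: es=[e for e in es if np.hypot(e[1][0][0]-near[0],e[1][0][1]-near[1])<rad]
    return max(es)[1] if es else None
def cam(s,st=None):
    f=200/np.tan(np.radians(s["vfov"]/2))
    if "xyz" in s: return f,np.array(s["xyz"]),R.from_quat(s["attitude"]).as_matrix()
    T=s["tool_from_camera"]; Rt=R.from_quat(st["tcp_rot"]).as_matrix()
    return f,st["tcp_pos"]+Rt@T[:3,3],Rt@T[:3,:3]
def ray(s,uv,st=None):
    f,o,M=cam(s,st); d=M@np.array([(uv[0]-s["cx"])/f,(uv[1]-s["cy"])/f,1]); return o,d/np.linalg.norm(d)
def onz(r,z): return r[0]+r[1]*(z-r[0][2])/r[1][2]
def tri(rs):
    A=sum(np.eye(3)-np.outer(d,d) for o,d in rs); b=sum((np.eye(3)-np.outer(d,d))@o for o,d in rs)
    p=np.linalg.solve(A,b); return p,max(np.linalg.norm(np.cross(p-o,d)) for o,d in rs)
def proj(s,p,st=None):
    f,o,M=cam(s,st); q=M.T@(np.array(p)-o); return np.array([s["cx"]+f*q[0]/q[2],s["cy"]+f*q[1]/q[2]])
E
python3 - <<'E'
from h import *; from bench import arm, eyes, readout, ticket
T=eyes.snapshot("top"); S=eyes.snapshot("scene")
nt=dict(blue=(388,202),yellow=(326,200),red=(262,194),green=(262,267)); ns=dict(blue=(309,138),yellow=(336,184),red=(365,242),green=(436,207))
for c in nt:
    a=blob(mask(T["color"],c),nt[c],20); b=blob(mask(S["color"],c),ns[c],20)
    if not(a and b): print(c,a,b); continue
    ra=ray(T,a[0]);p,e=tri([ra,ray(S,b[0])]); print(c,np.round(a[0]+a[1],1),np.round(b[0]+b[1],1),p.round(4),round(e,4),"on .037",onz(ra,.037).round(4))
def dark(s,n,r):
    g=cv2.cvtColor(s["color"],cv2.COLOR_BGR2GRAY); m=np.zeros_like(g); cv2.circle(m,n,r,255,-1); return g,m
out=[]
for s,n in((T,(396,251)),(S,(348,117))):
    g,m=dark(s,n,11); m=((g<70)&(m>0)).astype(np.uint8)*255; e=blob(m); print("knob",e); out.append(ray(s,e[0]))
print(tri(out),onz(out[0],.039))
print("head top guess",onz(ray(T,(172.5,246.5)),.06),tri([ray(T,(172.5,246.5)),ray(S,(480,292))]))
print("funnel",onz(ray(T,(321,258)),.071), tri([ray(T,(321,258)),ray(S,(394,152))]))
a=cv2.resize(T["color"][215:275,140:205],None,fx=6,fy=6,interpolation=0); b=cv2.resize(S["color"][270:330,445:510],None,fx=6,fy=6,interpolation=0)
cv2.imwrite("pics/base.png",np.hstack([a,b]))
E
```

```text
blue [387.5 201.7  23.8  23.9] [308.1 136.2  20.5  24.3] [ 0.5978 -0.1539  0.0328] 0.0028 on .037 [ 0.595  -0.1515  0.037 ]
yellow [325.7 199.7  23.3  23.6] [335.7 182.7  23.2  25.6] [ 0.6067 -0.0058  0.0332] 0.0027 on .037 [ 0.604 -0.004  0.037]
red [261.  193.2  23.2  24. ] [364.6 241.9  26.7  28. ] [0.6271 0.1505 0.0324] 0.0026 on .037 [0.6243 0.1516 0.037 ]
green [260.8 267.3  23.8  24.6] [436.1 205.9  24.3  27.1] [0.4496 0.152  0.0334] 0.0025 on .037 [0.4479 0.1531 0.037 ]
knob ((395.2628173828125, 250.75164794921875), (7.007191181182861, 8.184329986572266), 86.7506332397461)
knob ((347.9371643066406, 115.77079772949219), (7.349591255187988, 12.173962593078613), 7.083146572113037)
(array([ 0.4808192 , -0.16724256,  0.02734329]), np.float64(0.0029789714645120534)) [ 0.47828904 -0.16331528  0.039     ]
head top guess [0.50104078 0.35513648 0.06      ] (array([0.50247641, 0.3549945 , 0.0566398 ]), np.float64(0.00182460487153982))
funnel [0.46568233 0.01088242 0.071     ] (array([0.46768689, 0.00915484, 0.07183897]), np.float64(0.0026481676726756672))
```

View pics/base.png

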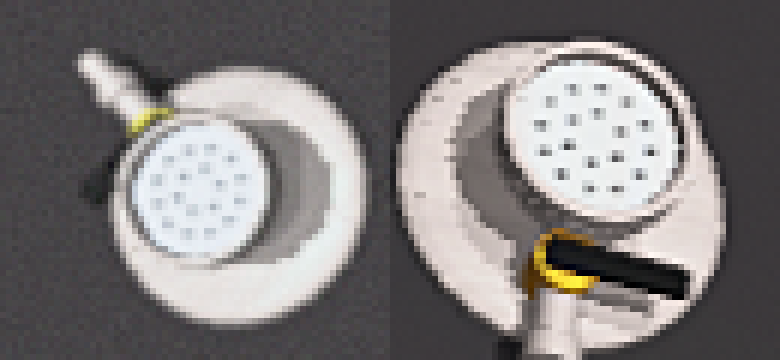

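advance:
  offsets:
    - [[0, 0, 0], 0.112]
    - [[0, 0, 0], 0.112]
    - [[0.042, -0.043, 0], 0]
    - [[0.042, -0.043, 0], 0]
    - [[0.042, -0.043, 0], 0]
    - [[0.042, -0.043, 0], 0]
    - [[0.042, -0.043, 0], 0]
    - [[0.042, -0.043, 0], 0]
  jaw: 1.0

```text
time: 1.25
tcp_pos: [0.3749, -0.2771, 0.2389]
tcp_rot: [1.0, -0.001, 0.0, 0.0]
wrist_force: [0.8, -1.5, -0.2]
grip_width: 1.003
gripper_force: 0.0
```

advance:
  offsets:
    - [[0.042, -0.043, 0], 0]
    - [[0.042, -0.043, 0], 0]
    - [[0.042, -0.043, 0], 0]
    - [[0, 0, 0], 0]

```text
time: 1.75
tcp_pos: [0.5017, -0.147, 0.2384]
tcp_rot: [1.0, 0.002, -0.0, -0.0]
wrist_force: [0.2, -1.1, -0.1]
grip_width: 1.002
gripper_force: 0.0
```

```bash
python3 - <<'E'
from h import *; from bench import arm, eyes, readout, ticket
import pickle
st=readout.get_state(); s=eyes.snapshot("wrist"); pickle.dump((st,s),open("w1.pkl","wb")); cv2.imwrite("pics/w1.png",s["color"]); print(st["tcp_pos"],st["tcp_rot"],st["joints"])
E
```

```text
[ 0.50168082 -0.14696916  0.23836518] [ 9.99997877e-01  2.04146065e-03 -3.76384448e-05 -2.77593083e-04] [-5.11901981e-01  3.33215049e-01  1.37240420e+00  4.50523833e-04
  1.43631191e+00  1.05475094e+00]
```

advance:
  offsets:
    - [[0, -0.06, 0], 0]
    - [[0, -0.06, 0], 0]
    - [[0, -0.06, 0], 0]
    - [[0, -0.06, 0], 0]
    - [[0, -0.06, 0], 0]
    - [[0, 0, 0], 0]

```text
time: 2.55
tcp_pos: [0.4997, 0.1521, 0.2387]
tcp_rot: [1.0, 0.001, -0.0, -0.0]
wrist_force: [0.1, -0.8, -0.9]
grip_width: 0.999
gripper_force: 0.0
```

```bash
python3 - <<'E'
from h import *; from bench import arm, eyes, readout, ticket
import pickle
st=readout.get_state(); s=eyes.snapshot("wrist"); pickle.dump((st,s),open("w2.pkl","wb")); cv2.imwrite("pics/w2.png",s["color"]); print(st["tcp_pos"],st["tcp_rot"],st["joints"])
E
```

```text
[0.49971813 0.15208775 0.23872429] [ 9.99999332e-01  1.14866891e-03 -8.18211944e-05 -1.03155322e-04] [6.84467892e-02 3.32154761e-01 1.37294575e+00 2.18814245e-04
 1.43664155e+00 1.63691649e+00]
```

View pics/w2.png

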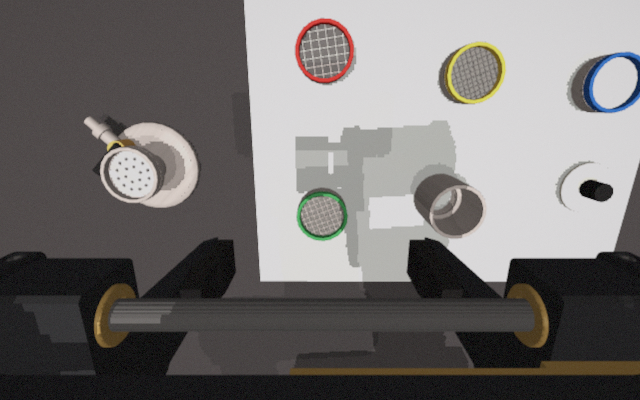

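View pics/w1.png

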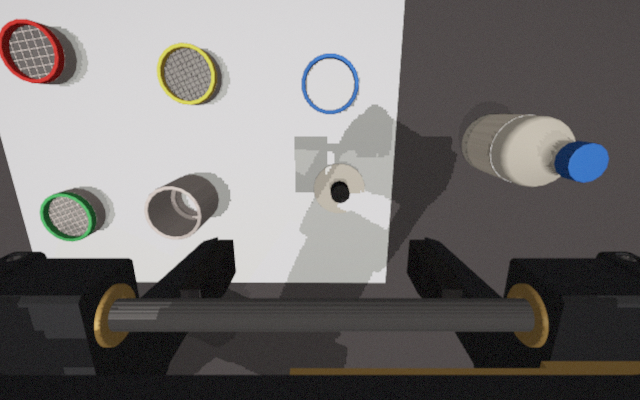

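advance:
  offsets:
    - [[0, -0.06, 0], 0]
    - [[0, -0.06, 0], 0]
    - [[0, -0.06, 0], 0]
    - [[-0.04, 0, 0], 0]
    - [[0, 0, 0], 0]

```text
time: 3.22
tcp_pos: [0.4598, 0.3288, 0.2389]
tcp_rot: [1.0, -0.001, -0.0, 0.0]
wrist_force: [0.4, -0.3, 0.4]
grip_width: 0.999
gripper_force: 0.0
```

```bash
python3 - <<'E'
from h import *; from bench import arm, eyes, readout, ticket
import pickle
st=readout.get_state(); s=eyes.snapshot("wrist"); pickle.dump((st,s),open("w3.pkl","wb")); print(st["tcp_pos"])
I=s["color"]; print(proj(s,(.501,.355,.06),st))
u,v=proj(s,(.501,.355,.06),st).astype(int)
cr=I[v-60:v+60,u-60:u+60]; b=cr[...,0].astype(int)-cr[...,2]
st1,s1=pickle.load(open("w1.pkl","rb"));st2,s2=pickle.load(open("w2.pkl","rb"))
for c in("blue","yellow","red","green"):
    g=dict(blue=(.595,-.1515),yellow=(.604,-.004),red=(.6243,.1516),green=(.448,.153))[c]
    rs=[]
    for q,t in((s1,st1),(s2,st2),(s,st)):
        n=proj(q,g+(.037,),t); e=blob(mask(q["color"],c),n,25)
        if e and 40<e[0][0]<600 and e[0][1]>35 : rs.append(ray(q,e[0],t)); print(c,np.round(e[0]+e[1],1),onz(rs[-1],.034).round(4))
    if len(rs)>1: p,er=tri(rs);print("   ",p.round(4),round(er,4))
m=((b>-4)&(cr.min(2)>150)).astype(np.uint8)*255
cv2.imwrite("pics/b3.png",np.hstack([cv2.resize(cr,None,fx=3,fy=3),cv2.cvtColor(cv2.resize(m,None,fx=3,fy=3),8)]))
E
```

```text
[0.45977817 0.32882078 0.23890682]
[294.51966289 138.36052283]
blue [329.7  83.4  55.3  59. ] [ 0.5973 -0.1561  0.034 ]
yellow [186.5  73.5  54.9  63.1] [ 0.6061 -0.0076  0.034 ]
yellow [474.8  72.5  54.9  64.1] [ 0.6064 -0.0075  0.034 ]
    [ 0.6063 -0.0076  0.0339] 0.0001
red [324.1  50.3  57.   63.4] [0.6269 0.1488 0.034 ]
green [ 67.8 216.1  45.3  55.6] [0.4491 0.15   0.034 ]
green [321.8 215.5  47.4  48.6] [0.4491 0.1505 0.034 ]
green [476.5 182.   48.5  54.3] [0.4491 0.1506 0.034 ]
    [0.449  0.1504 0.0336] 0.0001
```

View pics/b3.png

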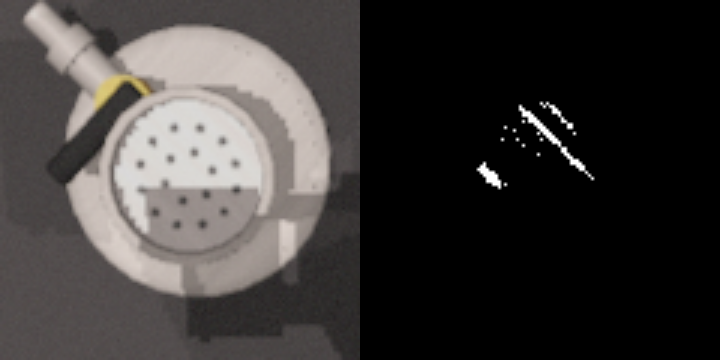

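```bash
python3 - <<'E'
from h import *; import pickle
rs=[]
for f in("w2","w3"):
    st,s=pickle.load(open(f+".pkl","rb")); n=proj(s,(.5025,.3545,.051),st)
    g=cv2.cvtColor(s["color"],cv2.COLOR_BGR2GRAY); g4=cv2.resize(g,None,fx=4,fy=4,interpolation=cv2.INTER_CUBIC)
    bh=cv2.morphologyEx(g4,cv2.MORPH_BLACKHAT,cv2.getStructuringElement(2,(17,17)))
    m=np.zeros_like(bh); c=tuple(int(x*4) for x in n); cv2.circle(m,c,90,1,-1)
    n_,_,stt,cen=cv2.connectedComponentsWithStats(((bh>22)&(m>0)).astype(np.uint8))
    p=(np.array([cen[i] for i in range(1,n_) if 8<stt[i,4]<140 and max(stt[i,2:4])<18])+.5)/4-.5
    d=np.hypot(*(p-n).T); p=p[d<20]; hull=cv2.convexHull(p.astype(np.float32))
    e=cv2.fitEllipse(hull); print(f,len(p),len(hull),n.round(1),np.round(e[0]+e[1],2)); rs.append(ray(s,e[0],st)); print(onz(rs[-1],.051).round(4))
print(tri(rs), "eyeball",onz(ray(s,(296.5,136.3),st),.051))
E
```

```text
w2 16 11 [132.4 173.3] [132.61 173.68  28.83  34.19]
[0.5021 0.3544 0.051 ]
w3 17 11 [295.6 136.1] [296.4  136.33  32.46  33.6 ]
[0.5022 0.3537 0.051 ]
(array([0.50235599, 0.35363532, 0.05223913]), np.float64(1.3484348241493183e-05)) eyeball [0.50226282 0.35361567 0.051     ]
```

advance:
  offsets:
    - [[0.016, 0.058, 0], 0]
    - [[0.016, 0.058, 0], 0]
    - [[0.016, 0.058, 0], 0]
    - [[0.016, 0.058, 0], 0]
    - [[0.016, 0.058, 0], 0]
    - [[0.016, 0.058, 0], 0]
    - [[0.016, 0.058, 0], 0]
    - [[0.016, 0.058, 0], 0]
  quiet: true

```text
ok
```

advance:
  offsets:
    - [[0.0095, 0.021, 0.05], 0]
    - [[0, 0, 0.03], 0]
    - [[0, 0, 0], 0]

```text
time: 4.65
tcp_pos: [0.5964, -0.1571, 0.1569]
tcp_rot: [1.0, -0.002, -0.002, -0.001]
wrist_force: [0.1, 0.1, 1.1]
grip_width: 1.001
gripper_force: 0.0
```

```bash
cat > seen.py <<'E'
import sys,pickle
from h import *; from bench import arm, eyes, readout, ticket
c=sys.argv[1]; x,y,z=map(float,sys.argv[2:5])
st=readout.get_state(); s=eyes.snapshot("wrist"); cv2.imwrite(f"pics/h_{c}_{int(st['time']*100)}.png",s["color"])
n=proj(s,(x,y,z),st); e=blob(mask(s["color"],c),n,60); p=onz(ray(s,e[0],st),z)
print(c,np.round(e[0]+e[1],1),p.round(4),"tcp",st["tcp_pos"].round(4),"delta tool dx,dy",round(p[0]-st["tcp_pos"][0],4),round(st["tcp_pos"][1]-p[1],4))
E
python3 seen.py blue .5973 -.1561 .034
```

```text
blue [319.4 190.3  65.1  66. ] [ 0.5973 -0.156   0.034 ] tcp [ 0.5964 -0.1571  0.1569] delta tool dx,dy 0.001 -0.0011
```

advance:
  offsets:
    - [[0.001, -0.001, 0.05], 0]
    - [[0, 0, 0.05], 0]
    - [[0, 0, 0.03], 0]
    - [[0, 0, 0.014], 0]
    - [[0, 0, 0], 0]

```text
time: 5.32
tcp_pos: [0.5991, -0.1545, 0.0157]
tcp_rot: [1.0, -0.001, 0.001, 0.0]
wrist_force: [-1.1, -0.0, 0.4]
grip_width: 0.999
gripper_force: 0.0
```

advance:
  offsets:
    - [[0, 0, 0], 0]
    - [[0, 0, 0], 0]
    - [[0, 0, 0], 0]
    - [[0, 0, 0], 0]
    - [[0, 0, 0], 0]
    - [[0, 0, 0], 0]
  jaw: 0

```text
time: 6.08
tcp_pos: [0.5988, -0.1543, 0.0155]
tcp_rot: [1.0, -0.001, 0.001, 0.0]
wrist_force: [-0.8, -1.5, 5.0]
grip_width: 0.672
gripper_force: 30.0
```

advance:
  offsets:
    - [[0, 0, -0.03], 0]
    - [[0, 0, -0.05], 0]
    - [[0, 0, -0.035], 0]
    - [[-0.0106, -0.0565, 0], 0]
    - [[-0.0106, -0.0565, 0], 0]
    - [[-0.0106, -0.0565, 0], 0]
    - [[-0.0106, -0.0565, 0], 0]
    - [[-0.0106, -0.0565, 0], 0]
  quiet: true

```text
ok
```

advance:
  offsets:
    - [[-0.0106, -0.0565, 0], 0]
    - [[-0.0106, -0.0565, 0], 0]
    - [[-0.0106, -0.0565, 0], 0]
    - [[-0.0106, -0.0565, 0], 0]
    - [[0, 0, 0], 0]
    - [[0, 0, 0], 0]

```text
time: 7.82
tcp_pos: [0.5034, 0.3543, 0.1292]
tcp_rot: [1.0, -0.0, -0.001, 0.0]
wrist_force: [-0.7, 0.4, -1.8]
grip_width: 0.675
gripper_force: 30.0
```

```bash
python3 seen.py blue .5023 .3537 .16
```

```text
blue [320.9 271.3 109.9 124.9] [0.5108 0.354  0.16  ] tcp [0.5034 0.3543 0.1292] delta tool dx,dy 0.0074 0.0003
```

```bash
cp pics/h_blue_*.png /tmp/; ls -t pics|head -1; python3 -c "
import cv2,glob,os
f=max(glob.glob('pics/h_blue*'),key=os.path.getmtime);cv2.imwrite('pics/v.png',cv2.imread(f))"
```

```text
h_blue_782.png
```

View pics/v.png

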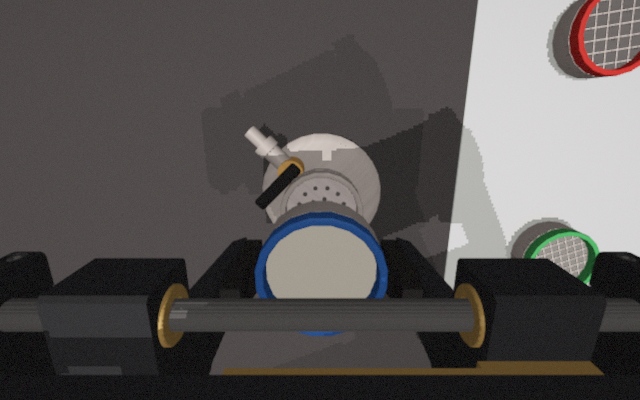

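advance:
  offsets:
    - [[0.0005, 0.0006, 0.02], 0]
    - [[0, 0, 0.02], 0]
    - [[0, 0, 0.006], 0]
    - [[0, 0, 0.005], 0]
    - [[0, 0, 0.005], 0]
    - [[0, 0, 0.004], 0]
    - [[0, 0, 0], 0]

```text
time: 8.75
tcp_pos: [0.5041, 0.354, 0.0696]
tcp_rot: [1.0, -0.001, -0.0, 0.0]
wrist_force: [-0.5, -0.8, -1.8]
grip_width: 0.675
gripper_force: 30.0
```

advance:
  offsets:
    - [[0, 0, 0.003], 0]
    - [[0, 0, 0.002], 0]
    - [[0, 0, 0], 0]

```text
time: 9.12
tcp_pos: [0.5042, 0.3541, 0.0647]
tcp_rot: [1.0, -0.001, -0.0, 0.0]
wrist_force: [0.2, -0.2, -2.3]
grip_width: 0.67
gripper_force: 30.0
```

advance:
  offsets:
    - [[0, 0, 0.002], 0]
    - [[0, 0, 0], 0]
    - [[0, 0, 0], 0]

```text
time: 9.5
tcp_pos: [0.5043, 0.3541, 0.0644]
tcp_rot: [1.0, -0.0, 0.001, -0.0]
wrist_force: [-4.0, -1.9, 10.8]
grip_width: 0.675
gripper_force: 30.0
```

advance:
  offsets:
    - [[0, 0, 0], 0]
    - [[0, 0, 0], 0]
    - [[0, 0, 0], 0]
    - [[0, 0, 0], 0]
  jaw: 1

```text
time: 10.0
tcp_pos: [0.5042, 0.354, 0.0626]
tcp_rot: [1.0, -0.001, -0.0, 0.0]
wrist_force: [-0.8, 0.8, -0.2]
grip_width: 1.001
gripper_force: 0.0
```

advance:
  offsets:
    - [[0, 0, -0.02], 0]
    - [[0, 0, -0.05], 0]
    - [[0, 0, -0.055], 0]
    - [[0.02, 0.055, 0], 0]
    - [[0, 0, 0], 0]

```text
time: 10.62
tcp_pos: [0.5252, 0.2965, 0.1882]
tcp_rot: [1.0, -0.002, 0.0, 0.0]
wrist_force: [-0.0, 0.3, 0.3]
grip_width: 1.0
gripper_force: 0.0
```

```bash
python3 seen.py blue .5023 .3537 .083
```

```text
blue [253.1 223.1  62.5  67.6] [0.5029 0.3537 0.083 ] tcp [0.5252 0.2965 0.1882] delta tool dx,dy -0.0223 -0.0572
```

advance:
  offsets:
    - [[0.02, 0.058, 0], 0]
    - [[0.02, 0.058, 0], 0]
    - [[0.015, 0.058, 0], 0]
    - [[0.015, 0.058, 0], 0]
    - [[0.012, 0.058, 0], 0]
    - [[0, 0.014, 0.02], 0]
    - [[0, 0, 0], 0]

```text
time: 11.55
tcp_pos: [0.6052, -0.005, 0.1661]
tcp_rot: [1.0, -0.001, -0.002, -0.001]
wrist_force: [-0.5, 0.0, -0.4]
grip_width: 0.999
gripper_force: 0.0
```

```bash
python3 seen.py blue .5023 .3537 .083;  python3 seen.py yellow .6063 -.0076 .034
```

```text
yellow [324.4 188.1  62.8  63.8] [ 0.6062 -0.0076  0.034 ] tcp [ 0.6055 -0.0041  0.1672] delta tool dx,dy 0.0006 0.0035Traceback (most recent call last):
  File "seen.py", line 5, in <module>
    n=proj(s,(x,y,z),st); e=blob(mask(s["color"],c),n,60); p=onz(ray(s,e[0],st),z)
                                                                       ~^^^
TypeError: 'NoneType' object is not subscriptable
```

advance:
  offsets:
    - [[0.0005, 0.0035, 0.05], 0]
    - [[0, 0, 0.05], 0]
    - [[0, 0, 0.04], 0]
    - [[0, 0, 0.012], 0]
    - [[0, 0, 0], 0]
    - [[0, 0, 0], 0]

```text
time: 12.4
tcp_pos: [0.6073, -0.0084, 0.0177]
tcp_rot: [1.0, -0.0, 0.002, 0.0]
wrist_force: [0.1, -0.3, -0.5]
grip_width: 0.998
gripper_force: 0.0
```

advance:
  offsets:
    - [[0, 0, 0], 0]
    - [[0, 0, 0], 0]
    - [[0, 0, 0], 0]
    - [[0, 0, 0], 0]
    - [[0, 0, 0], 0]
  jaw: 0

```text
time: 13.02
tcp_pos: [0.6064, -0.0085, 0.0161]
tcp_rot: [1.0, -0.001, 0.0, -0.0]
wrist_force: [-1.0, 1.1, 5.3]
grip_width: 0.671
gripper_force: 30.0
```

advance:
  offsets:
    - [[0, 0, -0.03], 0]
    - [[0, 0, -0.05], 0]
    - [[0, 0, -0.054], 0]
    - [[-0.0148, -0.0517, 0], 0]
    - [[-0.0148, -0.0517, 0], 0]
    - [[-0.0148, -0.0517, 0], 0]
    - [[-0.0148, -0.0517, 0], 0]
    - [[-0.0148, -0.0517, 0], 0]
  quiet: true

```text
ok
```

advance:
  offsets:
    - [[-0.0148, -0.0517, 0], 0]
    - [[-0.0148, -0.0517, 0], 0]
    - [[0, 0, 0], 0]
    - [[0, 0, 0], 0]
    - [[0, 0, 0], 0]

```text
time: 14.65
tcp_pos: [0.5036, 0.3523, 0.1496]
tcp_rot: [1.0, -0.001, -0.0, 0.0]
wrist_force: [0.4, -0.6, -2.4]
grip_width: 0.671
gripper_force: 30.0
```

advance:
  offsets:
    - [[-0.0008, -0.0014, 0.02], 0]
    - [[0, 0, 0.02], 0]
    - [[0, 0, 0.006], 0]
    - [[0, 0, 0.005], 0]
    - [[0, 0, 0.003], 0]
    - [[0, 0, 0], 0]
    - [[0, 0, 0], 0]

```text
time: 15.52
tcp_pos: [0.5024, 0.3549, 0.0961]
tcp_rot: [1.0, -0.001, 0.0, -0.0]
wrist_force: [-0.6, -0.0, -2.4]
grip_width: 0.673
gripper_force: 30.0
```

advance:
  offsets:
    - [[0, 0, 0.002], 0]
    - [[0, 0, 0.0015], 0]
    - [[0, 0, 0], 0]
    - [[0, 0, 0], 0]

```text
time: 16.02
tcp_pos: [0.5023, 0.3549, 0.0923]
tcp_rot: [1.0, -0.001, -0.0, 0.0]
wrist_force: [0.1, -0.6, -1.7]
grip_width: 0.677
gripper_force: 30.0
```

advance:
  offsets:
    - [[0, 0.0005, 0.0015], 0]
    - [[0, 0, 0.001], 0]
    - [[0, 0, 0], 0]
    - [[0, 0, 0], 0]

```text
time: 16.52
tcp_pos: [0.5025, 0.3545, 0.091]
tcp_rot: [1.0, -0.001, 0.001, -0.0]
wrist_force: [-3.5, -1.0, 6.2]
grip_width: 0.676
gripper_force: 30.0
```

advance:
  offsets:
    - [[0, 0, 0.001], 0]
    - [[0, 0, 0], 0]
    - [[0, 0, 0], 0]

```text
time: 16.9
tcp_pos: [0.5025, 0.3545, 0.091]
tcp_rot: [1.0, -0.001, 0.001, -0.0]
wrist_force: [-5.2, -2.7, 14.1]
grip_width: 0.674
gripper_force: 30.0
```

advance:
  offsets:
    - [[0, 0, 0], 0]
    - [[0, 0, 0], 0]
    - [[0, 0, 0], 0]
    - [[0, 0, 0], 0]
  jaw: 1

```text
time: 17.4
tcp_pos: [0.5023, 0.3543, 0.0886]
tcp_rot: [1.0, -0.001, -0.0, 0.0]
wrist_force: [0.4, -0.4, -0.7]
grip_width: 1.0
gripper_force: 0.0
```

advance:
  offsets:
    - [[0, 0, -0.02], 0]
    - [[0, 0, -0.05], 0]
    - [[0, 0, -0.045], 0]
    - [[0.03, 0.05, 0], 0]
    - [[0, 0, 0], 0]
    - [[0, 0, 0], 0]

```text
time: 18.15
tcp_pos: [0.532, 0.3044, 0.2033]
tcp_rot: [1.0, -0.001, -0.001, 0.0]
wrist_force: [0.0, -0.1, 0.4]
grip_width: 1.003
gripper_force: 0.0
```

```bash
python3 seen.py yellow .5026 .354 .109
```

```text
yellow [260.2 235.6  64.2  69.2] [0.5024 0.3539 0.109 ] tcp [0.532  0.3044 0.2033] delta tool dx,dy -0.0296 -0.0495
```

advance:
  offsets:
    - [[0.031, 0.052, 0], 0]
    - [[0.031, 0.052, 0], 0]
    - [[0.031, 0.052, 0.0], 0]
    - [[0, 0, 0.03], 0]
    - [[0, 0, 0], 0]
    - [[0, 0, 0], 0]

```text
time: 18.95
tcp_pos: [0.625, 0.1495, 0.1747]
tcp_rot: [1.0, 0.0, 0.0, -0.0]
wrist_force: [-0.0, 0.4, -0.0]
grip_width: 0.997
gripper_force: 0.0
```

```bash
python3 seen.py red .6269 .1488 .034
```

```text
red [321.1 184.9  62.   62.4] [0.6271 0.1489 0.034 ] tcp [0.625  0.1495 0.1747] delta tool dx,dy 0.0022 0.0006
```

Yellow sits on the axis. Red next.

advance:
  offsets:
    - [[0.0015, 0.0006, 0.05], 0]
    - [[0, 0, 0.05], 0]
    - [[0, 0, 0.045], 0]
    - [[0, 0, 0.013], 0]
    - [[0, 0, 0], 0]
    - [[0, 0, 0], 0]

```text
time: 19.75
tcp_pos: [0.6277, 0.1479, 0.018]
tcp_rot: [1.0, -0.0, 0.002, -0.0]
wrist_force: [-0.0, -0.1, 0.7]
grip_width: 1.001
gripper_force: 0.0
```

advance:
  offsets:
    - [[0, 0, 0], 0]
    - [[0, 0, 0], 0]
    - [[0, 0, 0], 0]
    - [[0, 0, 0], 0]
    - [[0, 0, 0], 0]
  jaw: 0

```text
time: 20.38
tcp_pos: [0.6267, 0.1477, 0.0162]
tcp_rot: [1.0, -0.001, 0.0, -0.0]
wrist_force: [-0.5, 1.3, 3.9]
grip_width: 0.672
gripper_force: 30.0
```

advance:
  offsets:
    - [[0, 0, -0.03], 0]
    - [[0, 0, -0.05], 0]
    - [[0, 0, -0.05], 0]
    - [[0, 0, -0.03], 0]
    - [[-0.0311, -0.0516, 0], 0]
    - [[-0.0311, -0.0516, 0], 0]
    - [[-0.0311, -0.0516, 0], 0]
    - [[-0.0311, -0.0516, 0], 0]
  quiet: true

```text
ok
```

advance:
  offsets:
    - [[0, 0, 0], 0]
    - [[0, 0, 0], 0]
    - [[0, 0, 0], 0]

```text
time: 21.75
tcp_pos: [0.5032, 0.353, 0.1755]
tcp_rot: [1.0, -0.001, -0.0, 0.0]
wrist_force: [-0.1, -0.9, -2.5]
grip_width: 0.669
gripper_force: 30.0
```

advance:
  offsets:
    - [[-0.0008, -0.0008, 0.02], 0]
    - [[0, 0, 0.02], 0]
    - [[0, 0, 0.006], 0]
    - [[0, 0, 0.005], 0]
    - [[0, 0, 0.003], 0]
    - [[0, 0, 0], 0]
    - [[0, 0, 0], 0]

```text
time: 22.62
tcp_pos: [0.5017, 0.355, 0.1222]
tcp_rot: [1.0, -0.001, 0.0, -0.0]
wrist_force: [0.7, -0.0, -1.6]
grip_width: 0.673
gripper_force: 30.0
```

advance:
  offsets:
    - [[0, 0, 0.0025], 0]
    - [[0, 0, 0.0015], 0]
    - [[0, 0, 0], 0]
    - [[0, 0, 0], 0]

```text
time: 23.12
tcp_pos: [0.5016, 0.355, 0.1178]
tcp_rot: [1.0, -0.001, 0.0, -0.0]
wrist_force: [-0.3, -0.8, -2.1]
grip_width: 0.672
gripper_force: 30.0
```

advance:
  offsets:
    - [[0.0005, 0.0008, 0.001], 0]
    - [[0, 0, 0.001], 0]
    - [[0, 0, 0], 0]
    - [[0, 0, 0], 0]

```text
time: 23.62
tcp_pos: [0.5021, 0.3544, 0.117]
tcp_rot: [1.0, -0.0, 0.001, -0.0]
wrist_force: [-3.0, -0.5, 7.5]
grip_width: 0.673
gripper_force: 30.0
```

advance:
  offsets:
    - [[0, 0, 0.001], 0]
    - [[0, 0, 0], 0]
    - [[0, 0, 0], 0]

```text
time: 24.0
tcp_pos: [0.5022, 0.3545, 0.117]
tcp_rot: [1.0, -0.0, 0.001, -0.001]
wrist_force: [-5.0, -1.6, 13.9]
grip_width: 0.676
gripper_force: 30.0
```

advance:
  offsets:
    - [[0, 0, 0], 0]
    - [[0, 0, 0], 0]
    - [[0, 0, 0], 0]
    - [[0, 0, 0], 0]
  jaw: 1

```text
time: 24.5
tcp_pos: [0.5021, 0.3541, 0.1146]
tcp_rot: [1.0, -0.001, -0.0, 0.0]
wrist_force: [-0.1, -0.2, -0.3]
grip_width: 1.003
gripper_force: 0.0
```

advance:
  offsets:
    - [[0, 0, -0.02], 0]
    - [[0, 0, -0.05], 0]
    - [[0, 0, -0.045], 0]
    - [[-0.005, 0.055, 0], 0]
    - [[0, 0, 0], 0]
    - [[0, 0, 0], 0]

```text
time: 25.25
tcp_pos: [0.4971, 0.2994, 0.2297]
tcp_rot: [1.0, -0.001, -0.0, -0.0]
wrist_force: [-0.4, -0.4, 0.3]
grip_width: 1.005
gripper_force: 0.0
```

```bash
python3 seen.py red .5022 .354 .135
cat > shot.py <<'E'
import sys,pickle
from h import *; from bench import arm, eyes, readout, ticket
st=readout.get_state(); s=eyes.snapshot("wrist"); pickle.dump((st,s),open(sys.argv[1]+".pkl","wb")); cv2.imwrite(f"pics/{sys.argv[1]}.png",s["color"]); print(st["tcp_pos"])
E
```

```text
red [251.  195.1  73.4  76.6] [0.5021 0.3544 0.135 ] tcp [0.4971 0.2994 0.2297] delta tool dx,dy 0.005 -0.055
```

advance:
  offsets:
    - [[-0.005, 0.058, 0], 0]
    - [[-0.005, 0.058, 0], 0]
    - [[-0.005, 0.058, 0], 0]
    - [[-0.005, 0.058, 0], 0]
    - [[0, 0, 0], 0]
    - [[0, 0, 0], 0]

```text
time: 26.05
tcp_pos: [0.4771, 0.068, 0.2296]
tcp_rot: [1.0, -0.0, -0.0, -0.0]
wrist_force: [-0.2, 0.1, -0.0]
grip_width: 1.001
gripper_force: 0.0
```

```bash
python3 shot.py f1
```

```text
[0.47707883 0.06800893 0.22960319]
```

advance:
  offsets:
    - [[-0.005, 0.058, 0], 0]
    - [[-0.005, 0, 0], 0]
    - [[0, 0, 0], 0]
    - [[0, 0, 0], 0]

```text
time: 26.6
tcp_pos: [0.4668, 0.0106, 0.2298]
tcp_rot: [1.0, 0.0, 0.0, -0.0]
wrist_force: [-0.4, -1.0, -1.0]
grip_width: 1.001
gripper_force: 0.0
```

```bash
python3 shot.py f2
python3 -c "
import cv2,numpy as np
a,b=[cv2.imread(f'pics/f{i}.png') for i in(1,2)];cv2.imwrite('pics/ff.png',np.vstack([a,b])[:,:][50:350,120:640]);cv2.imwrite('pics/ff2.png',np.hstack([a[80:360,160:560],b[80:360,160:560]]))"
```

```text
[0.46683969 0.0105832  0.22978183]
```

View pics/ff2.png

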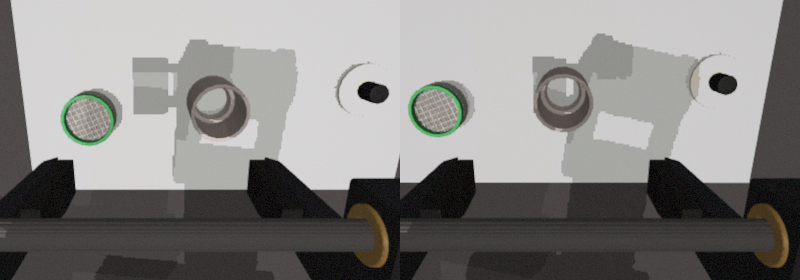

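```bash
python3 -c "
import cv2,numpy as np
a,b=[cv2.imread(f'pics/f{i}.png') for i in(1,2)]
A=cv2.resize(a[145:225,340:420],None,fx=5,fy=5);B=cv2.resize(b[140:220,285:365],None,fx=5,fy=5);cv2.imwrite('pics/fz.png',np.hstack([A,B]))
print(b[180,285:365].astype(int).tolist()[::2])"
```

```text
[[203, 205, 206], [202, 204, 205], [202, 204, 205], [204, 205, 207], [164, 167, 171], [134, 139, 149], [86, 88, 98], [60, 63, 69], [79, 82, 88], [113, 118, 128], [110, 116, 122], [85, 87, 94], [100, 102, 106], [138, 140, 141], [141, 144, 144], [140, 144, 145], [140, 144, 143], [141, 143, 143], [143, 145, 146], [141, 145, 145], [142, 146, 144], [143, 146, 146], [142, 145, 144], [141, 145, 144], [142, 146, 145], [105, 109, 111], [79, 80, 88], [90, 94, 102], [117, 122, 128], [107, 111, 120], [55, 60, 67], [61, 65, 69], [90, 96, 102], [113, 120, 125], [150, 154, 156], [162, 166, 167], [166, 169, 169], [163, 167, 167], [165, 167, 167], [161, 165, 165]]
```

View pics/fz.png

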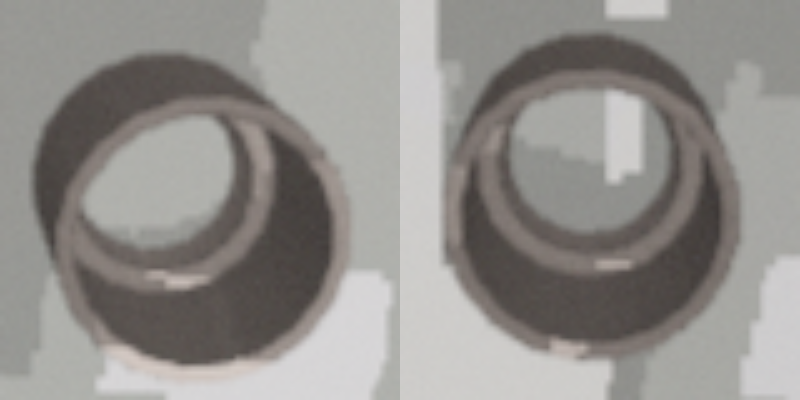

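```bash
python3 - <<'E'
from h import *; import pickle
a,sa=pickle.load(open("f1.pkl","rb"));b,sb=pickle.load(open("f2.pkl","rb"))
r=[ray(sa,(379.9,192.1),a),ray(sb,(323.1,182.4),b)]
print(tri(r),onz(r[0],.071),onz(r[1],.071),b["tcp_pos"])
E
```

```text
(array([0.46623115, 0.00796585, 0.06727961]), np.float64(7.395192236828393e-05)) [0.46730228 0.00867567 0.071     ] [0.46702942 0.00800758 0.071     ] [0.46683969 0.0105832  0.22978183]
```

advance:
  offsets:
    - [[0, 0.0026, 0.05], 0]
    - [[0, 0, 0.05], 0]
    - [[0, 0, 0.05], 0]
    - [[0, 0, 0.03], 0]
    - [[0, 0, 0.01], 0]
    - [[0, 0, 0], 0]
    - [[0, 0, 0], 0]

```text
time: 27.52
tcp_pos: [0.4674, 0.0066, 0.0408]
tcp_rot: [1.0, -0.0, 0.001, 0.0]
wrist_force: [-0.3, -0.1, 0.4]
grip_width: 1.0
gripper_force: 0.0
```

advance:
  offsets:
    - [[0, 0, 0], 0]
    - [[0, 0, 0], 0]
    - [[0, 0, 0], 0]
    - [[0, 0, 0], 0]
    - [[0, 0, 0], 0]
  jaw: 0

```text
time: 28.15
tcp_pos: [0.4667, 0.0067, 0.04]
tcp_rot: [1.0, -0.001, 0.0, -0.0]
wrist_force: [-0.9, 1.6, 5.6]
grip_width: 0.668
gripper_force: 30.0
```

advance:
  offsets:
    - [[0, 0, -0.03], 0]
    - [[0, 0, -0.05], 0]
    - [[0, 0, -0.055], 0]
    - [[0, 0, -0.05], 0]
    - [[0.006, -0.058, 0], 0]
    - [[0.006, -0.058, 0], 0]
    - [[0.006, -0.058, 0], 0]
    - [[0.006, -0.058, 0], 0]
  quiet: true

```text
ok
```

advance:
  offsets:
    - [[0.006, -0.058, 0], 0]
    - [[0.006, -0.058, 0], 0]
    - [[0, 0, 0], 0]
    - [[0, 0, 0], 0]
    - [[0, 0, 0], 0]

```text
time: 29.78
tcp_pos: [0.5033, 0.3533, 0.2247]
tcp_rot: [1.0, -0.001, -0.0, 0.0]
wrist_force: [0.4, -0.1, -2.0]
grip_width: 0.671
gripper_force: 30.0
```

```bash
python3 shot.py f3
```

```text
[0.50325666 0.3533079  0.2247313 ]
```

View pics/f3.png

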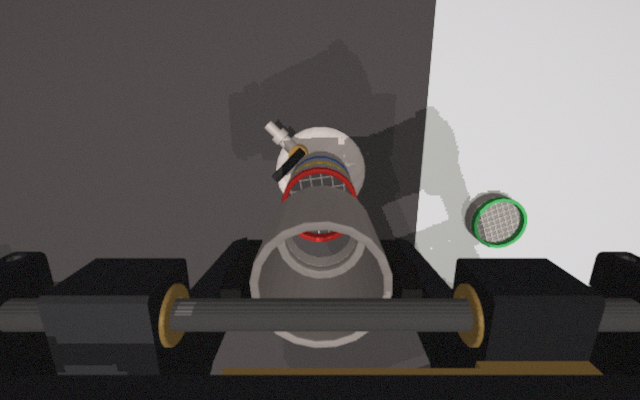

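advance:
  offsets:
    - [[-0.001, -0.0005, 0.02], 0]
    - [[0, 0, 0.02], 0]
    - [[0, 0, 0.006], 0]
    - [[0, 0, 0.005], 0]
    - [[0, 0, 0], 0]
    - [[0, 0, 0], 0]

```text
time: 30.58
tcp_pos: [0.5023, 0.3551, 0.1744]
tcp_rot: [1.0, -0.001, 0.001, -0.0]
wrist_force: [-0.7, -0.3, -2.0]
grip_width: 0.671
gripper_force: 30.0
```

advance:
  offsets:
    - [[0, 0, 0.002], 0]
    - [[0, 0, 0.002], 0]
    - [[0, 0, 0], 0]
    - [[0, 0, 0], 0]

```text
time: 31.08
tcp_pos: [0.5021, 0.3551, 0.1698]
tcp_rot: [1.0, -0.001, -0.0, -0.0]
wrist_force: [0.2, -0.3, -2.5]
grip_width: 0.667
gripper_force: 30.0
```

advance:
  offsets:
    - [[0, 0.0008, 0.0015], 0]
    - [[0, 0, 0.001], 0]
    - [[0, 0, 0], 0]
    - [[0, 0, 0], 0]

```text
time: 31.58
tcp_pos: [0.5021, 0.3543, 0.1673]
tcp_rot: [1.0, -0.001, -0.0, -0.0]
wrist_force: [0.7, -0.2, -3.2]
grip_width: 0.668
gripper_force: 30.0
```

advance:
  offsets:
    - [[0, 0, 0.001], 0]
    - [[0, 0, 0.001], 0]
    - [[0, 0, 0], 0]
    - [[0, 0, 0], 0]

```text
time: 32.08
tcp_pos: [0.5024, 0.3544, 0.167]
tcp_rot: [1.0, -0.001, 0.001, -0.0]
wrist_force: [-2.6, -1.7, 8.7]
grip_width: 0.668
gripper_force: 30.0
```

advance:
  offsets:
    - [[0, 0, 0.001], 0]
    - [[0, 0, 0], 0]

```text
time: 32.33
tcp_pos: [0.5026, 0.3544, 0.1669]
tcp_rot: [1.0, -0.001, 0.002, -0.001]
wrist_force: [-4.3, -2.2, 14.3]
grip_width: 0.666
gripper_force: 30.0
```

advance:
  offsets:
    - [[0, 0, 0], 0]
    - [[0, 0, 0], 0]
    - [[0, 0, 0], 0]
    - [[0, 0, 0], 0]
  jaw: 1

```text
time: 32.83
tcp_pos: [0.5021, 0.3542, 0.164]
tcp_rot: [1.0, -0.001, -0.0, 0.0]
wrist_force: [0.2, 0.2, 0.9]
grip_width: 1.002
gripper_force: 0.0
```

advance:
  offsets:
    - [[0, 0, -0.02], 0]
    - [[0, 0, -0.05], 0]
    - [[0, 0, -0.04], 0]
    - [[-0.005, 0.058, 0], 0]
    - [[-0.005, 0.058, 0], 0]
    - [[0, 0, 0], 0]
    - [[0, 0, 0], 0]

```text
time: 33.7
tcp_pos: [0.4921, 0.2386, 0.2744]
tcp_rot: [1.0, -0.001, 0.0, -0.0]
wrist_force: [0.1, -0.6, 0.4]
grip_width: 0.996
gripper_force: 0.0
```

```bash
python3 shot.py g1
```

```text
[0.49210909 0.23862354 0.27435491]
```

advance:
  offsets:
    - [[-0.002, 0.058, 0], 0]
    - [[-0.002, 0.058, 0], 0]
    - [[-0.002, 0.058, 0], 0]
    - [[-0.002, 0.058, 0], 0]
    - [[-0.002, 0.058, 0.02], 0]
    - [[-0.002, 0.058, 0.02], 0]
    - [[0, 0, 0.02], 0]
    - [[0, 0, 0], 0]

```text
time: 34.75
tcp_pos: [0.4796, -0.1092, 0.213]
tcp_rot: [1.0, -0.0, -0.001, -0.001]
wrist_force: [-0.0, -0.6, 0.2]
grip_width: 1.0
gripper_force: 0.0
```

```bash
python3 shot.py l1
```

```text
[ 0.47961582 -0.10917681  0.21304985]
```

advance:
  offsets:
    - [[0, 0.058, 0.02], 0]
    - [[0, 0.04, 0.02], 0]
    - [[0, 0, 0], 0]
    - [[0, 0, 0], 0]

```text
time: 35.3
tcp_pos: [0.4801, -0.2066, 0.1752]
tcp_rot: [1.0, 0.0, 0.001, 0.0]
wrist_force: [-0.5, 0.4, -0.1]
grip_width: 1.0
gripper_force: 0.0
```

```bash
python3 shot.py l2
python3 - <<'E'
from h import *; import pickle
rs=[]
for f,src in(("w1",0),("l1",0),("l2",0)):
    st,s=pickle.load(open(f+".pkl","rb")); n=proj(s,(.4808,-.167,.039),st); g=cv2.cvtColor(s["color"],cv2.COLOR_BGR2GRAY)
    m=np.zeros_like(g); cv2.circle(m,tuple(int(v) for v in n),26,1,-1); e=blob(((g<60)&(m>0)).astype(np.uint8)*255); print(f,n.round(1),e)
    r=ray(s,e[0],st); rs.append(r); print(onz(r,.03).round(4))
print(tri(rs),st["tcp_pos"])
a,b,c=[cv2.imread(f"pics/{x}.png") for x in("g1","l1","l2")]
cv2.imwrite("pics/gl.png",np.vstack([np.hstack([a[80:360,0:380],b[80:360,250:630]]),np.hstack([c[80:360,130:510],c[80:360,130:510]])]))
E
```

```text
[ 0.48012541 -0.20662647  0.1752268 ]
w1 [338.2 192.4] ((339.4440002441406, 191.4366912841797), (16.798503875732422, 20.200653076171875), 168.60862731933594)
[ 0.4795 -0.169   0.03  ]
l1 [376.6 177.6] ((376.79888916015625, 177.1175537109375), (18.96044921875, 22.584991455078125), 140.61001586914062)
[ 0.4794 -0.1688  0.03  ]
l2 [277.4 187.6] ((281.0015869140625, 186.85472106933594), (21.2935733795166, 25.41533851623535), 26.391069412231445)
[ 0.4793 -0.1692  0.03  ]
(array([ 0.47910517, -0.1690338 ,  0.0288623 ]), np.float64(0.00010889949582316475)) [ 0.48012541 -0.20662647  0.1752268 ]
```

View pics/gl.png

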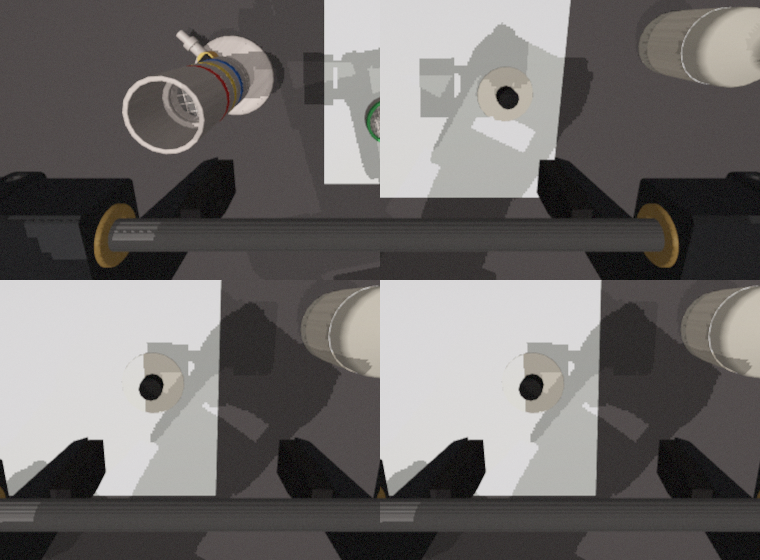

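advance:
  offsets:
    - [[-0.001, -0.0376, 0.03], 0]
    - [[0, 0, 0.05], 0]
    - [[0, 0, 0.05], 0]
    - [[0, 0, 0.02], 0]
    - [[0, 0, 0.005], 0]
    - [[0, 0, 0], 0]
    - [[0, 0, 0], 0]
  jaw: 0.6

```text
time: 36.22
tcp_pos: [0.4791, -0.1702, 0.0205]
tcp_rot: [1.0, -0.0, 0.001, 0.001]
wrist_force: [1.0, 0.0, -0.8]
grip_width: 0.6
gripper_force: 0.0
```

```bash
python3 shot.py l3; python3 - <<'E'
from bench import arm, eyes, readout, ticket; print(readout.get_state()["tcp_pos"])
E
```

```text
[ 0.47911745 -0.17020354  0.02047653]
[ 0.4789935  -0.17024402  0.02032749]
```

advance:
  offsets:
    - [[0, 0, 0], 0]
    - [[0, 0, 0], 0]
    - [[0, 0, 0], 0]
    - [[0, 0, 0], 0]
    - [[0, 0, 0], 0]
    - [[0, 0, 0], 0]
  jaw: 0

```text
time: 37.02
tcp_pos: [0.4784, -0.1701, 0.0193]
tcp_rot: [1.0, -0.001, -0.0, 0.0]
wrist_force: [-0.6, 0.1, 1.4]
grip_width: 0.242
gripper_force: 30.0
```

advance:
  offsets:
    - [[0, 0, -0.01], 0]
    - [[0, 0, -0.02], 0]
    - [[0, 0, 0], 0]
    - [[0, 0, 0], 0]

```text
time: 37.52
tcp_pos: [0.4783, -0.17, 0.049]
tcp_rot: [1.0, -0.001, -0.0, -0.0]
wrist_force: [-0.0, 0.2, -0.5]
grip_width: 0.24
gripper_force: 30.0
```

advance:
  offsets:
    - [[0, 0, -0.05], 0]
    - [[0, 0, -0.06], 0]
    - [[0, 0, -0.06], 0]
    - [[0, 0, -0.042], 0]
    - [[0.0026, -0.0582, 0], 0]
    - [[0.0026, -0.0582, 0], 0]
    - [[0.0026, -0.0582, 0], 0]
    - [[0.0026, -0.0582, 0], 0]
  quiet: true

```text
ok
```

advance:
  offsets:
    - [[0.0026, -0.0582, 0], 0]
    - [[0.0026, -0.0582, 0], 0]
    - [[0.0026, -0.0582, 0], 0]
    - [[0.0026, -0.0582, 0], 0]
    - [[0.0026, -0.0582, 0], 0]
    - [[0, 0, 0], 0]
    - [[0, 0, 0], 0]
    - [[0, 0, 0], 0]

```text
time: 39.52
tcp_pos: [0.5027, 0.3525, 0.2612]
tcp_rot: [1.0, -0.001, -0.0, 0.0]
wrist_force: [-0.6, -1.0, 0.2]
grip_width: 0.234
gripper_force: 30.0
```

```bash
python3 shot.py l4
```

```text
[0.50272141 0.352482   0.26115779]
```

View pics/l4.png

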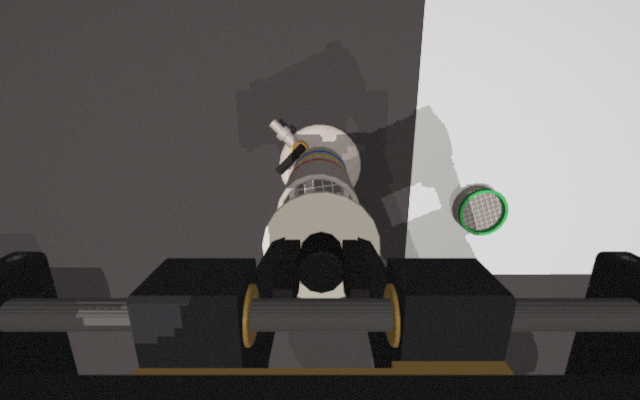

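advance:
  offsets:
    - [[-0.001, -0.0005, 0.02], 0]
    - [[0, 0, 0.015], 0]
    - [[0, 0, 0.006], 0]
    - [[0, 0, 0.005], 0]
    - [[0, 0, 0], 0]
    - [[0, 0, 0], 0]

```text
time: 40.33
tcp_pos: [0.5016, 0.3542, 0.2157]
tcp_rot: [1.0, -0.001, 0.0, -0.0]
wrist_force: [0.5, -0.4, -1.3]
grip_width: 0.24
gripper_force: 30.0
```

advance:
  offsets:
    - [[0, 0, 0.002], 0]
    - [[0, 0, 0.002], 0]
    - [[0, 0, 0], 0]
    - [[0, 0, 0], 0]

```text
time: 40.83
tcp_pos: [0.5015, 0.3542, 0.2113]
tcp_rot: [1.0, -0.001, -0.0, 0.0]
wrist_force: [-0.0, 0.1, 0.1]
grip_width: 0.237
gripper_force: 30.0
```

advance:
  offsets:
    - [[0, 0, 0.002], 0]
    - [[0, 0, 0.0015], 0]
    - [[0, 0, 0], 0]
    - [[0, 0, 0], 0]

```text
time: 41.32
tcp_pos: [0.5015, 0.3542, 0.2078]
tcp_rot: [1.0, -0.001, -0.0, -0.0]
wrist_force: [0.6, 0.5, 0.3]
grip_width: 0.24
gripper_force: 30.0
```

advance:
  offsets:
    - [[0, 0, 0.001], 0]
    - [[0, 0, 0.001], 0]
    - [[0, 0, 0], 0]
    - [[0, 0, 0], 0]

```text
time: 41.82
tcp_pos: [0.5016, 0.3542, 0.2062]
tcp_rot: [1.0, -0.001, 0.0, -0.0]
wrist_force: [0.2, -0.6, 4.4]
grip_width: 0.236
gripper_force: 30.0
```

advance:
  offsets:
    - [[0, 0, 0.001], 0]
    - [[0, 0, 0], 0]
    - [[0, 0, 0], 0]

```text
time: 42.2
tcp_pos: [0.5018, 0.3543, 0.2061]
tcp_rot: [1.0, -0.001, 0.001, -0.0]
wrist_force: [-3.2, -1.4, 9.8]
grip_width: 0.235
gripper_force: 30.0
```

advance:
  offsets:
    - [[0, 0, 0], 0]
    - [[0, 0, 0], 0]
    - [[0, 0, 0], 0]
    - [[0, 0, 0], 0]
    - [[0, 0, 0], 0]
  jaw: 0.8

```text
time: 42.82
tcp_pos: [0.5015, 0.3542, 0.2047]
tcp_rot: [1.0, -0.001, -0.0, 0.0]
wrist_force: [0.5, 0.4, -0.1]
grip_width: 0.78
gripper_force: 0.0
```

advance:
  offsets:
    - [[0, 0, -0.02], 0]
    - [[0, 0, -0.05], 0]
    - [[0, 0, -0.04], 0]
    - [[-0.02, 0.055, 0], 0]
    - [[-0.02, 0.055, 0], 0]
    - [[0, 0.055, 0], 0]
    - [[0, 0, 0], 0]
    - [[0, 0, 0], 0]

```text
time: 43.82
tcp_pos: [0.4614, 0.1895, 0.3149]
tcp_rot: [1.0, -0.001, 0.0, -0.0]
wrist_force: [0.2, 1.3, -0.1]
grip_width: 0.797
gripper_force: 0.0
```

```bash
python3 shot.py e1; python3 - <<'E'
from bench import arm, eyes, readout, ticket; import cv2,numpy as np
from h import *
s=eyes.snapshot("scene"); t=eyes.snapshot("top")
for z in(.193,.226): print(z,[proj(q,(.502,.354,z)).round(1) for q in(s,t)])
e=cv2.imread("pics/e1.png")[80:280,0:260]
cv2.imwrite("pics/e.png",np.hstack([cv2.resize(s["color"][170:350,400:550],(400,480)),cv2.resize(e,(390,300)).copy() if 0 else cv2.copyMakeBorder(cv2.resize(e,(390,300)),0,180,0,0,0)]))
cv2.imwrite("pics/etop.png",t["color"])
nt=dict(green=(.449,.1504,.034))
b=blob(mask(t["color"],"green"),(260.8,267.3),20);print("green top px",b)
E
```

```text
[0.46141325 0.18950771 0.31486629]
0.193 [array([502.2, 260.2]), array([149.4, 243.7])]
0.226 [array([508.3, 251.2]), array([142.4, 243. ])]
green top px ((260.3514709472656, 267.3330383300781), (23.41302490234375, 24.275188446044922), 73.67347717285156)
```

View pics/e.png

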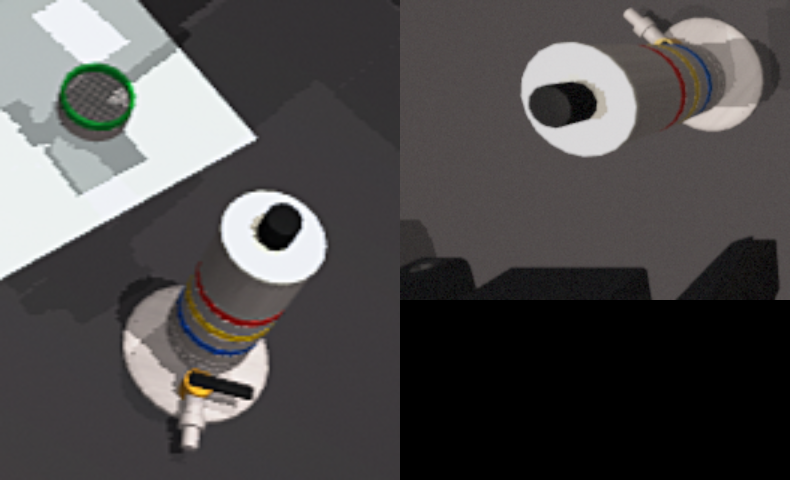

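The scene crop shows the stack straight and complete, with blue, yellow and red rings, then the funnel and the white lid level with its knob at about (280,226). The green stage is where it was.

```bash
python3 -c "
from bench import arm, eyes, readout, ticket; print(ticket.close_job())"
```

```text
the job is handed in; nothing more can be done
None
```

The filter cascade is built on the base in the order asked (blue, yellow, red, funnel, lid), each piece set down at its expected height. The stack is released and stands straight in the last pictures, the bystanders were never handled, and the job was handed in at about 44 s.

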